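# Wind a lab jack up under a power-supply chassis plate

### The job

The power-supply chassis plate with the transformer lies loose in its cradle, and its middle needs a prop before I press parts into it. Turn the crank of the scissor lab jack underneath until the jack's platform just touches the underside of the plate, raising the plate by no more than a couple of millimetres off the cradle's ledges, then let go of the crank. The plate stays level in its cradle, and the other things on the bench stay where they are.

Things in the scene. Friction and masses are not known exactly. Their poses are not given: they have to be found in the camera images.
- cradle: Grey angle-iron service cradle, fixed, 148 x 136 mm, two side frames; origin on the bench under its centre. Two ledges run along its x at y +-56 mm, top 116 mm above the bench, with 10 mm lips outside. Open on the -x side, where the jack's crank sticks out; a cross bar closes +x.
- chassis_plate: Bare aluminium plate 120 x 120 x 3 mm with a transformer, a tall capacitor (its top 205 mm above the bench, at the crank end) and a relay screwed on, about 1 kg in all; origin at the centre of its underside. Lies loose with two edges on the cradle's ledges, underside 116 mm above the bench; its middle hangs free over the jack.
- jack: Steel scissor lab jack, fixed under the plate; origin on the bench under its centre, z up. Its screw runs along its x; the crank is on its -x side, in front of the cradle. The platform stays where the crank is left.
- jack_platform: The jack's level steel platform, 90 x 80 mm; origin at the centre of its top face. It starts 6 to 14 mm below the plate's underside.
- crank_handle (a point): Middle of the crank's black round handle: 13 mm thick, 42 mm long, lying level along the jack's x, free to spin on its own pin, 24 mm off the crank's axis; this point is 23 mm out from the crank's arm (8 mm thick, 12 mm wide, hub 19 mm across, level with the screw).
- crank_axis (a point): Point on the screw's axis (level, along the jack's x) in the vertical plane of crank_handle, 129 mm from the jack's centre: the handle circles about it at 24 mm radius. It stands 53 to 57 mm above the bench at the start and rises half as much as the platform.
- jack_crank (a joint): Turn of the crank, 0 to 23.56 rad, starts anywhere from 4.7 to 11 rad. Grows clockwise as seen from the crank's side (looking along the jack's +x), which raises the platform 8 mm a full turn (1.273 mm/rad); at 0 the handle is straight above the axis. Stiff enough to stay put, 2 to 3 N at the handle.
- red_driver: Red-handled screwdriver, 166 mm long, 24 mm thick, lying along the robot's side of the cradle; origin at its middle on the bench. A bystander.
- screw_tin: Open round metal tin with screws, 69 mm across, 26 mm high, beside the closed end of the cradle; origin at its centre on the bench. A bystander.

How it is judged:
At the end, for the whole second after the job is handed in: The jack's platform touches the underside of the plate (at least 0.2 N) and is at rest; the plate is less than 3 mm above the cradle's ledges, level within 0.05 rad, and within 8 mm of the middle of the cradle (contact force between jack_platform and chassis_plate above 0.2 N and z of chassis_plate in the frame of cradle below 0.119 m and horizontal distance between chassis_plate and cradle below 0.008 m and angle between chassis_plate's own z axis and vertical below 0.05 rad and linear speed of jack_platform below 0.003 m/s).
It fails at once if the plate is lifted more than 10 mm off the cradle's ledges (z of chassis_plate in the frame of cradle above 0.126 m).
It fails at once if the screwdriver or the screw tin is pushed more than 40 mm (distance of any of red_driver, screw_tin from where it was at the start of the episode above 0.04 m).
It also fails if it takes over 54 s, if anything falls off the work surface, if the arm or the gripper's body presses on something with over 40 N, if the wrist force passes 120 N, or if a joint passes its speed limit or range.

### The arm

A 6-joint arm with a two-finger parallel gripper is mounted at the origin on a cart in front of the work surface, level with it; the furniture and walls round the work are solid. World frame = base frame: x ahead of the robot, y to its left, z up, the work surface at z = 0. Lengths are in m, angles in rad, forces in N, time in s.
With the tool pointing down it reaches from about 0.3 to 0.875 m from the base axis. Payload 6.4 kg.
Tool frame: the origin (TCP) lies between the finger pads; the fingertips stand ctrl.tip_extent ahead of it and the grasp point (between the pads) is the TCP (ctrl.tip_extent is the distance from the TCP to the fingertips, in m); z points along the fingers, y is the line along which they close (so a half turn about z gives the same grasp; the last joint's range is limited). The gripper opens to 85 mm and grips with 20 to 120 N. Pads are 22 mm wide; open, the fingers measure 114 mm over their backs; the gripper's body (76 mm by 85 mm) begins 54 mm behind the grasp point. The pads swing forward as they close: fully open they stand 13 mm farther back than shut.
Start: joints at [1.12, 0.181, 1.607, -0, 1.354, -0.206], TCP at [0.139, 0.558, 0.25] pointing down, gripper open.
Joint ranges: [-2.99, 2.99], [-0.89, 2.07], [0.3, 2.58], [-1.14, 4.28], [0, 2.63], [-3.12, 3.12]. Speed limits (rad/s): [2.57, 2.57, 3.01, 3.14, 3.14, 3.14].

### API

Orientations are given as a unit quaternion [w, x, y, z].
In Python, from bench import ctrl gives the robot as it stands.
- The arm moves only by the tool send_rows, never from a script. Its arguments are lists of equal length, an entry for each row: "dr": the turn, a rotation vector about the tool's x, y, z in units of 6 degrees (1.0 is 6 degrees), a list of three; "xyz": the shift along the tool's x, y, z in cm, a list of three; "jaw": the opening in per cent of the stroke, from 0 (shut) to 100 (fully open). In form: {"dr": [[wx, wy, wz], ...], "xyz": [[dx, dy, dz], ...], "jaw": [jaw, ...]}. A call has exactly 8 rows; each row is the pose to reach, as a shift and turn from the pose commanded when the call began, along the tool's axes at that moment; what a row does not reach only later rows make up. A row lasts 1/8 s, in which the tool goes at most 62.5 mm and 10.7 degrees, less where a joint would pass 70% of its speed; a pose out of reach is approached as far as the arm can. A call with a gripper value outside its range is refused whole. The fingers move at their own pace and stop on an object; the grip force is fixed at half the most. Time passes only in rows, so rows that repeat a pose let the fingers close, or fill a call up. It gives the time, the measured TCP pose, the force, the opening and the grip force at its end, in the units of the state.
- ctrl.get_obs(): the state, without advancing time (a new reading comes with each control period).
- ctrl.camera(name): name is "scene" or "top" or "wrist"; returns the picture (480x640x3 uint8, red, green, blue); there is no depth.
- ctrl.calibration(name): a dict with "camera_matrix" (3x3 intrinsics, pixels), "D" ([k1, k2, p1, p2, k3] as OpenCV has them; the pictures are not rectified), "world_from_camera" (4x4, takes a point from camera to world coordinates). Camera axes: x right, y up, looking along -z (the intrinsics and any distortion apply to the point x, -y, -z); pixel columns grow to the right and rows downward; lengths in m; the calibration is good to about 2 mm. A picture is of the moment at which its call begins: read the wrist's pose just before it. calibration takes no time and is no camera call; for the wrist camera it gives the pose at the moment of the call.
- ctrl.hand_in(): hands the job in; it is judged then, once.
The state is a dict: "time_s": time; "q": joint angles; "dq": joint speeds; "joint_efforts": joint torques, N m; "eef_pos": TCP position; "eef_rot": TCP orientation; "wrist_force": force on the tool from outside, world axes, zero at the start; "torque": the same for the moment, N m; "opening": opening from 0.0 (shut) to 1.0 (fully open); "grasp_force": force on a finger pad.
Only numpy, scipy, OpenCV 4.12 (cv2) and the standard library are available. Lean on these libraries where they do the work, as an engineer would, in place of code of your own. Each camera call takes 0.05 s, during which the arm holds its last target. There are 200 camera calls.

## Working session

There is one attempt and no reset: what is moved stays moved. The work goes in short steps, Python scripts to look and compute and a tool call to move; the robot and the scene stay as the last step left them, time stands still between calls to the robot, and variables do not carry over. Pictures are saved under pics/ and viewed, at most 10 in all, crops included, and the job is handed in when it is done.

Besides the shell and the picture viewer there is one more tool, called as a command line: name --argument value ..., lists and objects as JSON in quotes. send_rows: Moves the arm, as the interface text tells. Its arguments: {"type":"object","properties":{"dr":{"type":"array","items":{"type":"array","items":{"type":"number"}}},"xyz":{"type":"array","items":{"type":"array","items":{"type":"number"}}},"jaw":{"type":"array","items":{"type":"number"}}},"required":["dr","xyz","jaw"]}

```bash
mkdir -p pics; ls
python3 - <<'E'
from bench import ctrl
import cv2, numpy as np
for n in ["scene","top"]:
    im=ctrl.camera(n); cv2.imwrite(f"pics/{n}0.png",im[:,:,::-1])
    c=ctrl.calibration(n); print(n,c["camera_matrix"],c["D"],np.round(c["world_from_camera"],3))
o=ctrl.get_obs(); print(o, ctrl.tip_extent)
E
```

```text
pics
scene [[602.22690561   0.         324.48607711]
 [  0.         602.22690561 233.19923828]
 [  0.           0.           1.        ]] [-0.02525391  0.          0.          0.          0.        ] [[-0.927 -0.34   0.158  0.593]
 [ 0.375 -0.828  0.416  0.562]
 [-0.011  0.445  0.896  0.889]
 [ 0.     0.     0.     1.   ]]
top [[472.18733862   0.         319.89217594]
 [  0.         472.18733862 245.00254804]
 [  0.           0.           1.        ]] [-0.02841498  0.          0.          0.          0.        ] [[-0.01   0.998 -0.059  0.376]
 [-1.    -0.011 -0.016  0.186]
 [-0.017  0.059  0.998  0.965]
 [ 0.     0.     0.     1.   ]]
{'time_s': 0.1, 'q': array([ 1.11965840e+00,  1.81460588e-01,  1.60786915e+00,  1.81477649e-05,
        1.35380081e+00, -2.06297767e-01]), 'dq': array([ 1.75100018e-03, -5.67321482e-05, -1.50211578e-03,  1.68092477e-04,
       -7.06597402e-04,  1.78889803e-04]), 'joint_efforts': array([ 1.61195447e-03, -4.45875263e+01, -3.52243066e+01, -2.70194114e-04,
        4.10058288e-03,  5.37851031e-05]), 'eef_pos': array([0.13915822, 0.55744633, 0.24949646]), 'eef_rot': array([-2.56624212e-04,  1.22116442e-01,  9.92515483e-01, -7.24915150e-04]), 'wrist_force': array([ 0.90117335, -0.32392509, -0.23151084]), 'torque': array([-0.02452573, -0.03885862,  0.03186476]), 'grasp_force': 0.0, 'opening': 0.9985136444196392} 0.019
```

View pics/scene0.png

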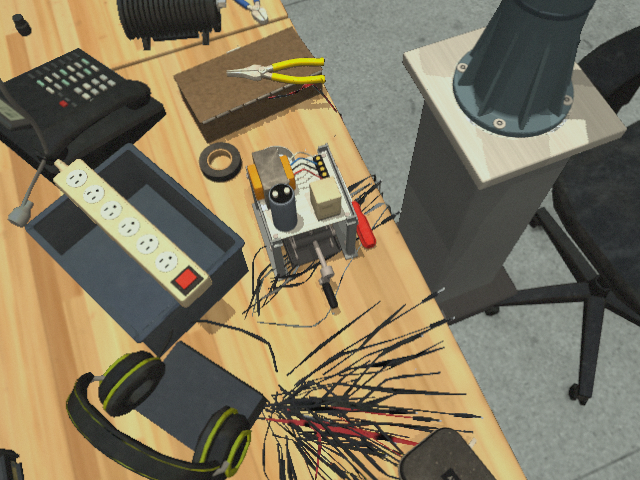

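View pics/top0.png

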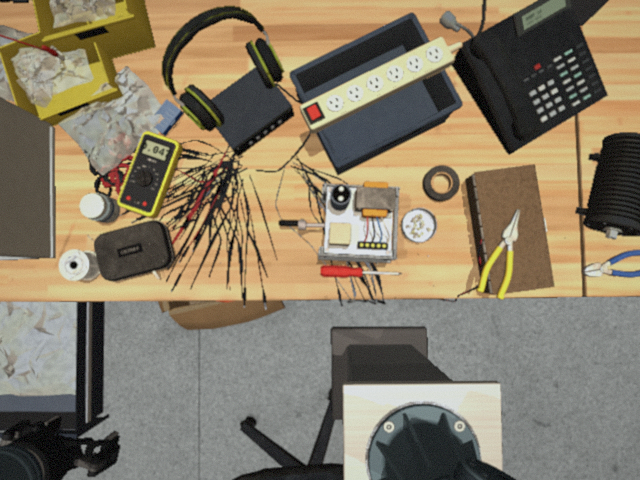

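The scene view shows the crank handle near (331,292) and the cradle at (305,205). In the top view the handle is near (290,225), the cradle at (360,222), the driver at (345,271) and the tin at (420,225). The crank points to world +y. Next I'll zoom in to get the handle ends.

```bash
cat > h.py <<'E'
import numpy as np, cv2
from bench import ctrl
def ray(cal,uv):
    K,D,T=np.array(cal["camera_matrix"]),np.array(cal["D"]),np.array(cal["world_from_camera"])
    p=cv2.undistortPoints(np.array([[uv]],float),K,D)[0,0]
    d=T[:3,:3]@np.array([p[0],-p[1],-1]); return T[:3,3],d/np.linalg.norm(d)
def onz(cal,uv,z):
    o,d=ray(cal,uv); return o+d*(z-o[2])/d[2]
def tri(rs):
    A=np.zeros((3,3));b=np.zeros(3)
    for o,d in rs:
        P=np.eye(3)-np.outer(d,d);A+=P;b+=P@o
    x=np.linalg.solve(A,b)
    return x,[np.linalg.norm((np.eye(3)-np.outer(d,d))@(x-o)) for o,d in rs]
def proj(cal,X):
    K,D,T=np.array(cal["camera_matrix"]),np.array(cal["D"]),np.array(cal["world_from_camera"])
    c=T[:3,:3].T@(np.array(X)-T[:3,3]); q=np.array([[c[0],-c[1],-c[2]]])
    return cv2.projectPoints(q,np.zeros(3),np.zeros(3),K,D)[0][0,0]
E
python3 - <<'E'
import cv2, numpy as np
s=cv2.imread("pics/scene0.png")[180:320,235:385]; t=cv2.imread("pics/top0.png")[170:290,270:410]
a=cv2.resize(s,(400,373),interpolation=cv2.INTER_CUBIC);b=cv2.resize(t,(400,343),interpolation=cv2.INTER_CUBIC)
c=np.zeros((373,800,3),np.uint8);c[:,:400]=a;c[:343,400:]=b
cv2.imwrite("pics/c0.png",c)
E
```

```text
(no output)
```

View pics/c0.png

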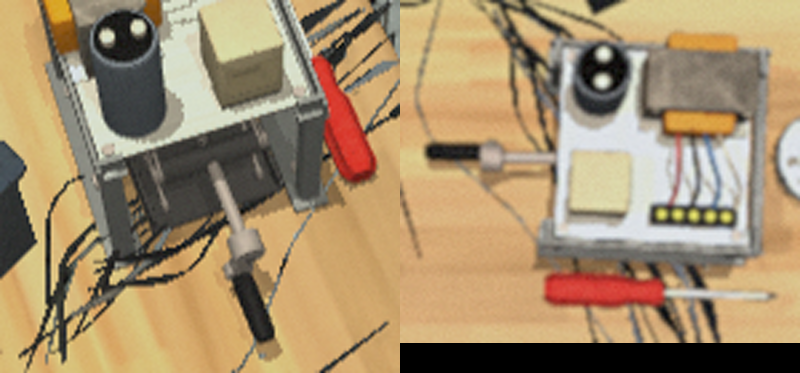

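Run:
```python
from h import *
cs,ct=ctrl.calibration("scene"),ctrl.calibration("top")
S=lambda u,v:(235+u/2.667,180+v/2.667); T=lambda u,v:(270+(u-400)/2.857,170+v/2.857)
def m(n,a,b):
    x,e=tri([ray(cs,S(*a)),ray(ct,T(*b))]); print(n,np.round(x,4),np.round(e,4))
m("h outer",(265,338),(425,151)); m("h inner",(238,277),(478,153)); m("h mid",(252,308),(452,152))
m("hub",(245,248),(490,156)); m("shaft in",(217,178),(552,158))
# plate corners on z=.119, cradle
for p in [(553,45),(765,48),(758,243),(545,240)]: print(np.round(onz(ct,T(*p),.119),4))
for p in [(99,165),(322,90)]: print('sc',np.round(onz(cs,S(*p),.119),4))
```

```text
h outer [0.4748 0.2828 0.0318] [0.001 0.001]
h inner [0.4741 0.2449 0.0348] [0.0006 0.0006]
h mid [0.4744 0.2637 0.0318] [0.0005 0.0005]
hub [0.4682 0.2364 0.0543] [0.0013 0.0013]
shaft in [0.4668 0.1938 0.0611] [0.0001 0.0001]
[0.5328 0.1918 0.119 ]
[0.5292 0.058  0.119 ]
[0.4061 0.0648 0.119 ]
[0.4094 0.1981 0.119 ]
sc [0.5308 0.1886 0.119 ]
sc [0.4031 0.1921 0.119 ]
```

Handle middle is about (0.474, 0.264, 0.032), with the axis about 23 mm above it, so the handle is nearly straight down and θ is about 9.6 rad. By the stated ranges, contact should come near 15.7 rad. I'll move above the handle with the jaws closing across it.

send_rows --dr '[[0, 0, 1.6], [0, 0, 3.2], [0, 0, 4.8], [0, 0, 6.4], [0, 0, 8.0], [0, 0, 9.6], [0, 0, 11.2], [0, 0, 12.9]]' --xyz '[[-4, -2, 0], [-9, -4.6, 0], [-14, -7.2, 0], [-19, -9.8, 0], [-24, -12.4, 0], [-29, -15, 0], [-34, -17.6, 0], [-39.6, -20.3, 0]]' --jaw '[100, 100, 100, 100, 100, 100, 100, 100]'

```text
time_s: 1.1
eef_pos: [0.4751, 0.2636, 0.25]
eef_rot: [-0.0, 0.718, 0.696, -0.0]
wrist_force: [0.1, 1.1, 0.3]
opening: 1.004
grasp_force: 0.0
```

Run:
```python
from h import *
o=ctrl.get_obs(); c=ctrl.calibration("wrist"); im=ctrl.camera("wrist"); cv2.imwrite("pics/w1.png",im[:,:,::-1])
print(o["time_s"],o["eef_pos"],o["eef_rot"],o["q"],np.round(c["world_from_camera"],3))
print(proj(c,[.474,.264,.032]),proj(c,[.468,.264,.056]))
```

```text
1.1 [0.4751353  0.26363243 0.25004175] [-2.18941722e-04  7.17736663e-01  6.96314596e-01 -1.32812937e-04] [2.87886716e-01 1.10802463e-01 1.68673142e+00 2.71630148e-04
 1.34449722e+00 3.18122249e-01] [[ 1.     0.029  0.007  0.478]
 [-0.029  0.966  0.259  0.329]
 [ 0.    -0.259  0.966  0.374]
 [ 0.     0.     0.     1.   ]]
[312.02427449 209.21059546] [304.7690083  214.76406447]
```

View pics/w1.png

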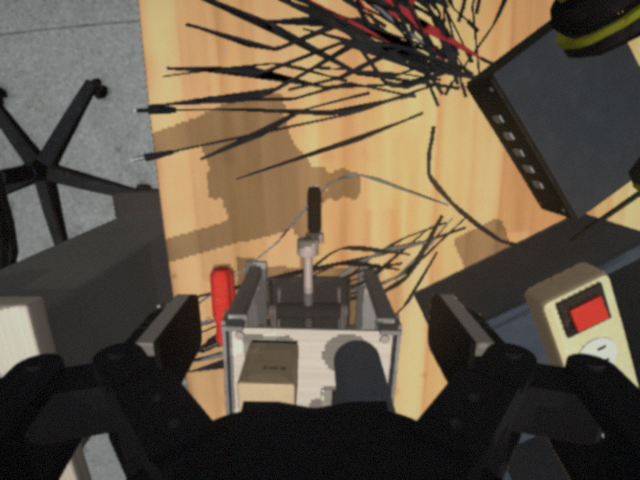

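The wrist view shows the handle from (315,187) to (316,235), the hub at (308,243) and the cradle below it. That is within about 3 px of my prediction. I'll descend and measure again from a second place.

send_rows --dr '[[0, 0, 0], [0, 0, 0], [0, 0, 0], [0, 0, 0], [0, 0, 0], [0, 0, 0], [0, 0, 0], [0, 0, 0]]' --xyz '[[0.1, 0, 2], [0.2, 0, 4.5], [0.3, 0, 7], [0.3, 0, 9.5], [0.3, 0, 11], [0.3, 0, 12], [0.3, 0, 12], [0.3, 0, 12]]' --jaw '[100, 100, 100, 80, 70, 60, 60, 60]'

```text
time_s: 2.15
eef_pos: [0.475, 0.2682, 0.1311]
eef_rot: [0.0, 0.716, 0.698, 0.001]
wrist_force: [-0.2, 0.6, -0.5]
opening: 0.599
grasp_force: 0.0
```

Run:
```python
from h import *
import pickle
o=ctrl.get_obs(); c=ctrl.calibration("wrist"); im=ctrl.camera("wrist"); cv2.imwrite("pics/w2.png",im[:,:,::-1]); pickle.dump(c,open("c2.pkl","wb"))
print(o["eef_pos"],np.round(c["world_from_camera"],4).tolist(),c["camera_matrix"][0])
print(proj(c,[.474,.264,.032]),proj(c,[.468,.264,.056]))
```

```text
[0.47501356 0.26817891 0.13113621] [[0.9997, 0.0237, 0.004, 0.4771], [-0.024, 0.9657, 0.2584, 0.3337], [0.0023, -0.2584, 0.966, 0.2548], [0.0, 0.0, 0.0, 1.0]] [383.68575551   0.         314.3016929 ]
[311.11192141 253.37360822] [299.91090498 266.7283924 ]
```

View pics/w2.png

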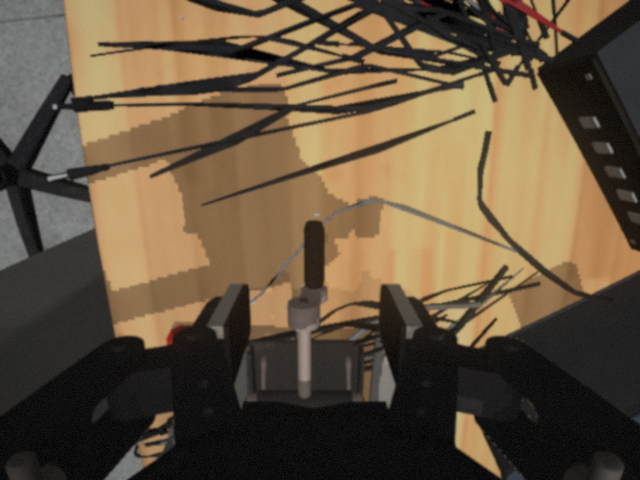

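The handle in this view runs from (314,221) to (315,290), and the hub is near (304,312). The shaft runs down to (305,390).

Run:
```python
from h import *
import pickle
c2=pickle.load(open("c2.pkl","rb")); cs,ct=ctrl.calibration("scene"),ctrl.calibration("top")
S=lambda u,v:(235+u/2.667,180+v/2.667); T=lambda u,v:(270+(u-400)/2.857,170+v/2.857)
g=cv2.cvtColor(cv2.imread("pics/w2.png"),cv2.COLOR_BGR2GRAY)
for v in (230,240,250,260,270,280):
    u=np.where(g[v,295:335]<55)[0]+295; print(v,u.min(),u.max(),u.mean())
for v in (330,350,370,385):
    r=g[v,285:325]; u=np.where(r>110)[0]+285; print('shaft',v,(u.min(),u.max(),np.round(onz(c2,(u.mean(),v),.056),4)) if len(u) else r)
x,e=tri([ray(c2,(314.5,255)),ray(cs,S(252,308)),ray(ct,T(452,152))]);print("mid",x,e)
x,e=tri([ray(c2,(314.5,224)),ray(cs,S(265,338)),ray(ct,T(425,151))]);print("outer",x,e)
print(onz(c2,(304,312),.056+.0095))
```

```text
230 305 323 314.0
240 305 323 314.0
250 305 323 314.0
260 305 323 314.0
270 305 322 313.5
280 305 322 313.5
shaft 330 (np.int64(297), np.int64(310), array([0.4687, 0.2254, 0.056 ]))
shaft 350 (np.int64(299), np.int64(309), array([0.4686, 0.2123, 0.056 ]))
shaft 370 (np.int64(300), np.int64(309), array([0.4685, 0.1987, 0.056 ]))
shaft 385 [46 47 46 44 44 45 43 44 41 44 46 48 52 66 80 80 86 88 91 95 90 90 87 85
 74 63 53 43 45 46 46 43 44 44 43 44 42 46 43 40]
mid [0.47493031 0.26360435 0.03265952] [np.float64(0.0011994206291826512), np.float64(0.0010661743869620098), np.float64(0.00030178592518096683)]
outer [0.47539218 0.28268403 0.0322796 ] [np.float64(0.0011585591558230714), np.float64(0.0015595719956165196), np.float64(0.0004922130021157761)]
[0.46975443 0.24139927 0.0655    ]
```

Fitted axis is (0.469, y, 0.056) and the handle is at (0.4755, 0.264, 0.033), which gives θ ≈ 9.70 rad. Contact is expected after about 6.0 rad. I'll descend and grip.

send_rows --dr '[[0, 0, 0], [0, 0, 0], [0, 0, 0], [0, 0, 0], [0, 0, 0], [0, 0, 0], [0, 0, 0], [0, 0, 0]]' --xyz '[[0.1, 0, 2], [0.1, 0, 4.5], [0.1, 0, 7], [0.1, 0.05, 9], [0.1, 0.05, 9.7], [0.1, 0.05, 9.7], [0.1, 0.05, 9.7], [0.1, 0.05, 9.7]]' --jaw '[60, 60, 60, 50, 40, 30, 20, 0]'

```text
time_s: 3.2
eef_pos: [0.4756, 0.2692, 0.0344]
eef_rot: [0.0, 0.716, 0.698, 0.001]
wrist_force: [-0.9, 0.2, 3.2]
opening: 0.125
grasp_force: 58.4
```

send_rows --dr '[[0, 0, 0], [0, 0, 0], [0, 0, 0], [0, 0, 0], [0, 0, 0], [0, 0, 0], [0, 0, 0], [0, 0, 0]]' --xyz '[[0, 0, 0], [0, 0, 0], [0, 0, 0], [0, 0, 0], [0, 0, 0], [0, 0, 0], [0, 0, 0], [0, 0, 0]]' --jaw '[0, 0, 0, 0, 0, 0, 0, 0]'

```text
time_s: 4.2
eef_pos: [0.4756, 0.2692, 0.0343]
eef_rot: [0.0, 0.716, 0.698, 0.001]
wrist_force: [-1.2, -0.0, 6.2]
opening: 0.128
grasp_force: 58.7
```

Run:
```python
from h import *
o=ctrl.get_obs(); print(o)
im=ctrl.camera("wrist"); a=im[:,:,::-1][150:450,140:500]
s=ctrl.camera("scene")[:,:,::-1][150:330,230:400]
c=np.zeros((366,800,3),np.uint8);c[:,:440]=cv2.resize(a,(440,366));c[:,440:785]=cv2.resize(s,(345,366));cv2.imwrite("pics/g1.png",c)
```

```text
{'time_s': 4.2, 'q': array([2.97822114e-01, 4.14211281e-01, 1.80921194e+00, 4.72895016e-05,
       9.16615381e-01, 3.22599799e-01]), 'dq': array([ 0.00133912,  0.00178718,  0.00147599,  0.0013037 ,  0.00128444,
       -0.00041087]), 'joint_efforts': array([-3.58720254e-01, -4.37872910e+01, -2.46629816e+01, -7.42386491e-02,
       -4.57274476e-01, -1.36461164e-02]), 'eef_pos': array([0.47560749, 0.26922485, 0.03427128]), 'eef_rot': array([3.38797628e-04, 7.15822348e-01, 6.98282007e-01, 6.99523925e-04]), 'wrist_force': array([-1.21159281, -0.00865319,  6.22678238]), 'torque': array([-0.03807914,  0.20766644, -0.00613605]), 'grasp_force': 58.653849363327026, 'opening': 0.12816467688310626}
```

View pics/g1.png

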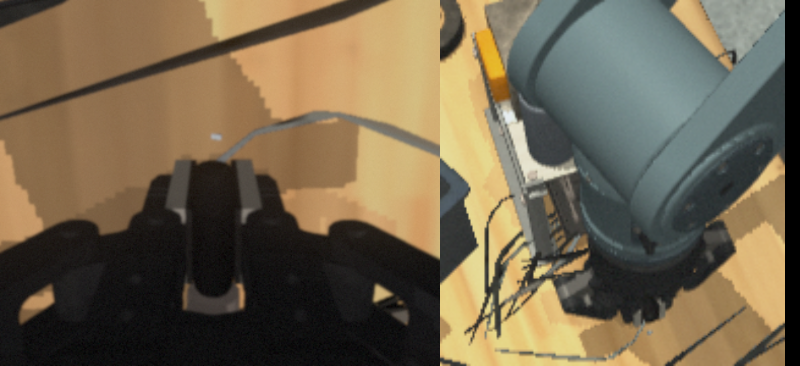

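Gripped cleanly: 0.128 opening, about 11 mm, on the handle. Next I'll work out the circle table.

Run:
```python
import numpy as np
P=lambda t:np.array([-2.4*np.sin(t),2.4*np.cos(t)+.0637*(t-9.7)])
t0=9.70
for s,n in ((0,8),(np.pi,8)):
    for k in range(1,n+1):
        d=P(t0+s+k*np.pi/8)-P(t0+s); print(round(t0+s+k*np.pi/8,2),np.round([d[0],-d[1]],2).tolist())
```

```text
10.09 [0.83, -0.45]
10.49 [1.44, -1.19]
10.88 [1.73, -2.1]
11.27 [1.66, -3.06]
11.66 [1.23, -3.92]
12.06 [0.52, -4.55]
12.45 [-0.37, -4.87]
12.84 [-1.3, -4.82]
13.23 [-0.83, 0.4]
13.63 [-1.44, 1.09]
14.02 [-1.73, 1.95]
14.41 [-1.66, 2.86]
14.81 [-1.23, 3.67]
15.2 [-0.52, 4.25]
15.59 [0.37, 4.52]
15.98 [1.3, 4.42]
```

send_rows --dr '[[0, 0, 0], [0, 0, 0], [0, 0, 0], [0, 0, 0], [0, 0, 0], [0, 0, 0], [0, 0, 0], [0, 0, 0]]' --xyz '[[0, 0.83, -0.45], [0, 1.44, -1.19], [0, 1.73, -2.1], [0, 1.66, -3.06], [0, 1.66, -3.06], [0, 1.66, -3.06], [0, 1.66, -3.06], [0, 1.66, -3.06]]' --jaw '[0, 0, 0, 0, 0, 0, 0, 0]'

```text
time_s: 5.3
eef_pos: [0.4923, 0.2688, 0.0643]
eef_rot: [0.0, 0.716, 0.698, 0.001]
wrist_force: [1.8, 4.5, 0.5]
opening: 0.127
grasp_force: 59.3
```

send_rows --dr '[[0, 0, 0], [0, 0, 0], [0, 0, 0], [0, 0, 0], [0, 0, 0], [0, 0, 0], [0, 0, 0], [0, 0, 0]]' --xyz '[[0, -0.43, -0.86], [0, -1.14, -1.49], [0, -2.03, -1.81], [0, -2.96, -1.76], [0, -3.79, -1.36], [0, -4.4, -0.67], [0, -4.69, 0.19], [0, -4.62, 1.1]]' --jaw '[0, 0, 0, 0, 0, 0, 0, 0]'

```text
time_s: 6.3
eef_pos: [0.4461, 0.2699, 0.0527]
eef_rot: [0.0, 0.716, 0.698, 0.001]
wrist_force: [3.7, 4.5, 3.3]
opening: 0.128
grasp_force: 59.7
```

Run:
```python
from h import *
o=ctrl.get_obs(); print(o["time_s"],o["eef_pos"],o["wrist_force"],o["torque"],o["opening"])
im=ctrl.camera("wrist")[:,:,::-1]; t=ctrl.camera("top")[:,:,::-1]
s=ctrl.camera("scene")[:,:,::-1]
cv2.imwrite("pics/s_b.png",s);cv2.imwrite("pics/t_b.png",t)
c=np.zeros((600,800,3),np.uint8);c[:300,:400]=cv2.resize(im,(400,300));c[:300,400:]=cv2.resize(s[150:300,220:420],(400,300));c[300:,:400]=cv2.resize(t[170:290,270:430],(400,300));cv2.imwrite("pics/g2.png",c)
```

```text
6.3 [0.44609453 0.26986293 0.0526972 ] [3.68118779 4.49302204 3.25411655] [ 0.59901958 -0.71235819  0.04974051] 0.12809035959940213
```

View pics/g2.png

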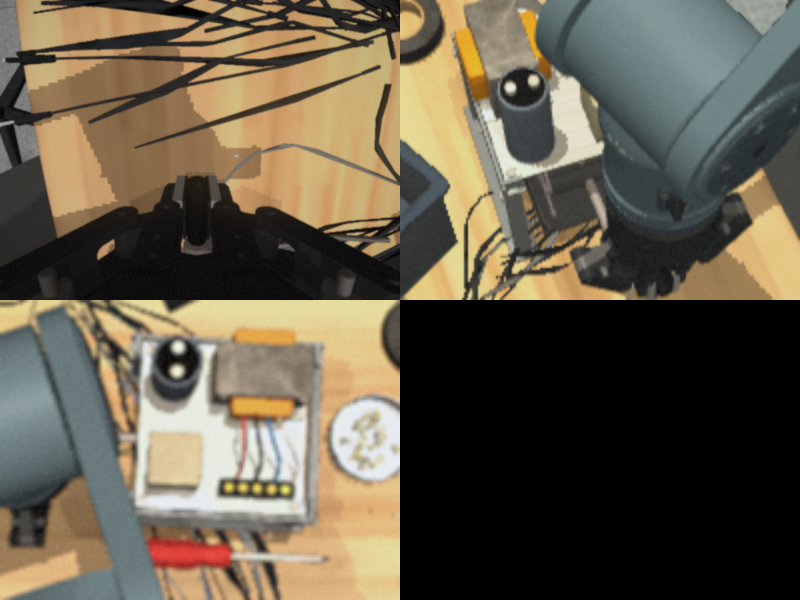

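The handle is still held, with forces around 5 N. The plate and bystanders haven't moved. I'll carry on to about 15.98 rad and measure the lift by subpixel registration of the plate-top patch in the scene view.

send_rows --dr '[[0, 0, 0], [0, 0, 0], [0, 0, 0], [0, 0, 0], [0, 0, 0], [0, 0, 0], [0, 0, 0], [0, 0, 0]]' --xyz '[[0, 0.43, 0.81], [0, 1.14, 1.39], [0, 2.03, 1.66], [0, 2.96, 1.56], [0, 2.96, 1.56], [0, 2.96, 1.56], [0, 2.96, 1.56], [0, 2.96, 1.56]]' --jaw '[0, 0, 0, 0, 0, 0, 0, 0]'

```text
time_s: 7.45
eef_pos: [0.4754, 0.2691, 0.0378]
eef_rot: [-0.0, 0.716, 0.698, 0.0]
wrist_force: [-3.3, 4.2, 13.5]
opening: 0.131
grasp_force: 60.8
```

```bash
cat > lift.py <<'E'
from h import *
import sys
o=ctrl.get_obs(); p=o["eef_pos"]; print(o["time_s"],p,o["wrist_force"])
g=lambda f:cv2.cvtColor(f,cv2.COLOR_BGR2GRAY).astype(np.float32)
A=g(cv2.imread("pics/s_b.png")); fr=[g(ctrl.camera("scene")[:,:,::-1]) for _ in range(3)]; B=sum(fr)/3
cs=ctrl.calibration("scene"); q=np.array([.509,.175,.2]); e=proj(cs,q+[0,0,.001])-proj(cs,q); print("px per mm z",e)
for n,(x,y,w,h) in {"cap+plate":(262,178,38,58),"capacitor":(265,180,38,30),"transformer":(246,145,45,38),"desk/telephone":(20,60,120,80),"strip":(60,165,130,110)}.items():
    M=np.eye(2,3,dtype=np.float32)
    a=A[y:y+h,x:x+w];b=B[y:y+h,x:x+w]
    r,M=cv2.findTransformECC(a,b,M,cv2.MOTION_TRANSLATION,(3,200,1e-6),None,3); print(n,round(r,4),M[:,2])
E
python3 lift.py
```

```text
7.45 [0.47543429 0.26911965 0.03779236] [-3.33450989  4.18337397 13.48253255]
px per mm z [-0.05995265 -0.37518658]
cap+plate 0.7468 [-0.08516005 -0.27617913]
capacitor 0.3445 [-0.39925092 -0.3791403 ]
transformer 0.4716 [ 0.27474558 -2.5388267 ]
desk/telephone 0.9998 [-0.00258114 -0.00389403]
strip 1.0 [-0.00240771 -0.00189246]
```

send_rows --dr '[[0, 0, 0], [0, 0, 0], [0, 0, 0], [0, 0, 0], [0, 0, 0], [0, 0, 0], [0, 0, 0], [0, 0, 0]]' --xyz '[[0, 0.34, -0.15], [0, 0.67, -0.33], [0, 0.97, -0.57], [0, 1.22, -0.84], [0, 1.22, -0.84], [0, 1.22, -0.84], [0, 1.22, -0.84], [0, 1.22, -0.84]]' --jaw '[0, 0, 0, 0, 0, 0, 0, 0]'

```text
time_s: 8.6
eef_pos: [0.4852, 0.2689, 0.0439]
eef_rot: [-0.002, 0.716, 0.698, -0.002]
wrist_force: [-3.2, 7.7, 1.5]
opening: 0.129
grasp_force: 59.6
```

send_rows --dr '[[0, 0, 0], [0, 0, 0], [0, 0, 0], [0, 0, 0], [0, 0, 0], [0, 0, 0], [0, 0, 0], [0, 0, 0]]' --xyz '[[0, 0, 0], [0, 0, 0], [0, 0, 0], [0, 0, 0], [0, 0, 0], [0, 0, -1], [0, 0, -3], [0, 0, -5.5]]' --jaw '[10, 20, 35, 50, 60, 60, 60, 60]'

```text
time_s: 9.6
eef_pos: [0.487, 0.2685, 0.1016]
eef_rot: [-0.0, 0.716, 0.698, -0.0]
wrist_force: [0.8, -1.2, 0.2]
opening: 0.596
grasp_force: 0.0
```

send_rows --dr '[[0, 0, 0], [0, 0, 0], [0, 0, 0], [0, 0, 0], [0, 0, 0], [0, 0, 0], [0, 0, 0], [0, 0, 0]]' --xyz '[[1, 0, -1.5], [4, 0, -2], [8, 0, -2], [12, 0, -2], [15, 0, -2], [15, 0, -2], [15, 0, -2], [15, 0, -2]]' --jaw '[60, 60, 60, 60, 60, 60, 60, 60]'

```text
time_s: 10.6
eef_pos: [0.4909, 0.4177, 0.1206]
eef_rot: [0.0, 0.716, 0.698, -0.0]
wrist_force: [-0.7, -0.1, -0.2]
opening: 0.6
grasp_force: 0.0
```

Run:
```python
from h import *
o=ctrl.get_obs(); c=ctrl.calibration("wrist"); w=ctrl.camera("wrist")[:,:,::-1]
print(o["time_s"],o["eef_pos"]); s=ctrl.camera("scene")[:,:,::-1]
cv2.imwrite("pics/s_c.png",s)
im=np.zeros((600,800,3),np.uint8); im[:300,:400]=cv2.resize(w,(400,300)); im[300:,:400]=cv2.resize(s[120:300,180:420],(400,300)); 
im[300:,400:]=cv2.resize(cv2.imread("pics/scene0.png")[120:300,180:420],(400,300)); cv2.imwrite("pics/g3.png",im)
cs=ctrl.calibration("scene")
g=lambda f:cv2.cvtColor(np.ascontiguousarray(f),cv2.COLOR_BGR2GRAY).astype(np.float32)
A=g(cv2.imread("pics/scene0.png"));B=g(s)
q=np.array([.509,.175,.16]); print(proj(cs,q+[0,0,.001])-proj(cs,q))
for n,(x,y,w,h) in {"cap":(266,182,34,50),"transf":(248,146,44,45),"relay":(308,176,36,42),"leftlip":(246,200,16,60),"strip":(60,165,130,110)}.items():
    M=np.eye(2,3,dtype=np.float32)
    try: r,M=cv2.findTransformECC(A[y:y+h,x:x+w],B[y:y+h,x:x+w],M,cv2.MOTION_TRANSLATION,(3,200,1e-6),None,3); print(n,round(r,4),M[:,2])
    except Exception as ex: print(n,"fail")
```

```text
10.6 [0.49087927 0.41774344 0.12064817]
[-0.05490877 -0.34344276]
cap 0.9907 [-0.07546112 -0.3186458 ]
transf 0.9756 [-0.07248071 -0.21034175]
relay 0.9803 [ 0.01244928 -0.27062872]
leftlip 0.9994 [-0.00886137 -0.00161801]
strip 0.9998 [0.01697044 0.01439652]
```

View pics/g3.png

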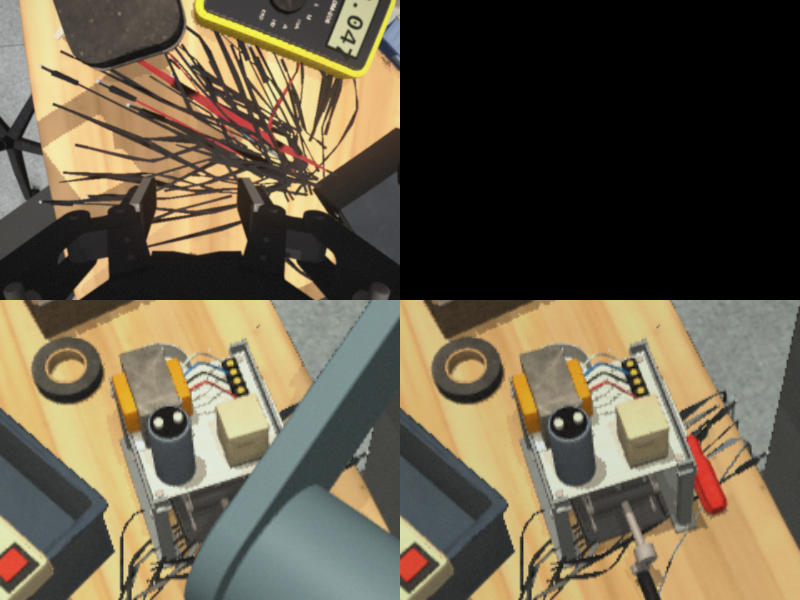

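In the wrist view the gripper is clear of the crank, and the scene view shows the plate sitting level in the cradle. Three patches on the plate moved up 0.21 to 0.32 px while the cradle lip and power strip stayed within about 0.02 px. At 0.34 px/mm that is a lift of about 0.6 to 0.9 mm, so the plate now rests on the platform. I'll check the bystanders in the top view and hand in.

Run:
```python
from h import *
A=cv2.imread("pics/top0.png"); B=np.ascontiguousarray(ctrl.camera("top")[:,:,::-1])
g=lambda f:cv2.cvtColor(f,cv2.COLOR_BGR2GRAY).astype(np.float32)
for n,(x,y,w,h) in {"driver":(312,258,90,24),"tin":(398,204,44,42),"plate":(326,184,72,72)}.items():
    try: r,M=cv2.findTransformECC(g(A)[y:y+h,x:x+w],g(B)[y:y+h,x:x+w],np.eye(2,3,dtype=np.float32),cv2.MOTION_TRANSLATION,(3,200,1e-6),None,3); print(n,round(r,4),M[:,2])
    except Exception as ex: print(n,"fail")
print(ctrl.hand_in())
```

```text
driver 0.9846 [-0.08773027  0.0234537 ]
tin 0.9981 [-0.01291767 -0.00215869]
plate 0.9965 [ 0.04397363 -0.0563262 ]
the job is handed in; nothing more can be done
None
```

I turned the crank until the jack's platform took the plate, lifting it about 0.6–0.9 mm off the ledges by camera measurement, then let go; the plate is still level and centred, the screwdriver and tin have not moved, and the job is handed in (no verdict was shown).

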